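# Tip the flat carton upright on the inspection stand

### The arm

A 6-joint arm with a two-finger parallel gripper is mounted at the origin on the work surface. World frame = base frame: x ahead of the robot, y to its left, z up, the work surface at z = 0. Lengths are in m, angles in rad, forces in N, time in s.
With the tool pointing down it reaches from about 0.225 to 0.875 m from the base axis. Payload 3.4 kg.
Tool frame: the origin (TCP) lies at the very end of the fingers, on their centre line; the grasp point (between the pads) lies manip.grip_point_offset behind it (manip.grip_point_offset is the distance from the TCP to the grasp point, in m); z points along the fingers, y is the line along which they close (so a half turn about z gives the same grasp; the last joint's range is limited). The gripper opens to 85 mm and grips with 20 to 120 N. Pads are 22 mm wide; open, the fingers measure 114 mm over their backs; the gripper's body (76 mm by 85 mm) begins 54 mm behind the grasp point. The pads swing forward as they close: fully open they stand 13 mm farther back than shut.
Start: joints at [-1.369, 0.276, 1.505, -0, 1.361, -0.121], TCP at [0.182, -0.545, 0.231] pointing down, gripper open.
Joint ranges: [-2.89, 2.89], [-0.75, 2.08], [0.22, 2.7], [-1.18, 4.32], [0.11, 2.71], [-2.7, 2.7]. Speed limits (rad/s): [2.57, 2.57, 3.14, 3.14, 3.14, 3.14].

### API

Orientations are given as a unit quaternion [w, x, y, z].
In Python, from rig import manip gives the robot as it stands.
- The arm moves only by the shell command python3 -m pendant 'ROWS' [FORCE]. ROWS is JSON, a list of rows, each an object of numbers: "jaw": the opening, from -1 (shut) to 1 (fully open); "tx", "ty", "tz": the shift along the world's x, y, z in cm; "ax", "ay", "az": the turn, a rotation vector about the world's x, y, z in degrees. In form: [{"jaw": .., "tx": .., "ty": .., "tz": .., "ax": .., "ay": .., "az": ..}, ...]. A call has 1 to 10 rows; each row is the pose to reach, as a shift and turn from the pose commanded when the call began; what a row does not reach only later rows make up. A row lasts 1/8 s, in which the tool goes at most 62.5 mm and 10.7 degrees, less where a joint would pass 70% of its speed; a pose out of reach is approached as far as the arm can. A call with a gripper value outside its range is refused whole. The fingers move at their own pace and stop on an object; FORCE is the grip in N (left out, the last holds). Time passes only in rows, so rows that repeat a pose let the fingers close. It gives the time, the measured TCP pose, the force, the opening and the grip force at its end, in the units of the state.
- manip.get_state(): the state, without advancing time (a new reading comes with each control period).
- manip.get_image(name): name is "scene" or "top" or "wrist"; returns a dict with "pixels" (480x640x3 uint8, blue, green, red), "depth" (480x640 float32, m along the optical axis (not along the pixel's ray), 0 where there is no reading), "fx", "fy", "cx", "cy" (pixels), "pose" (4x4, takes a point from camera to world coordinates). Camera axes: x right, y down, z forward; pixel columns grow to the right and rows downward; lengths in m; the calibration is good to about 2 mm. The wrist camera is an equidistant fisheye: a pixel r from the principal point sees the ray r / f radians off the axis. A picture is of the moment at which its call begins.
- manip.sign_off(): hands the job in; it is judged then, once.
The state is a dict: "clock": time; "qpos": joint angles; "qd": joint speeds; "effort": joint torques, N m; "position": TCP position; "ee_rot": TCP orientation; "contact_force": force on the tool from outside, world axes, zero at the start; "moment": the same for the moment, N m; "width": finger opening in m; "gripper_force": force on a finger pad.
Only numpy, scipy, OpenCV 4.12 (cv2) and the standard library are available. Lean on these libraries where they do the work, as an engineer would, in place of code of your own. Each camera call takes 0.05 s, during which the arm holds its last target. There are 200 camera calls.

### The job

The flat cardboard carton is lying on the raised shelf of the white inspection stand. Tip it up on the shelf, rather than picking it up and carrying it, so that it stands upright on one of its long edges with a broad face flat against the stand's back plate and no end sticking out past the shelf. Leave the plastic tub and the small box where they are.

Things in the scene. Friction and masses are not known exactly. Their poses are not given: they have to be found in the camera images.
- stand: White stand fixed to the bench: shelf 115 mm deep (x), 220 wide (y), 10 thick, top 60 mm up, on two side cheeks; at its far edge a vertical back plate 8 mm thick, 220 wide, 110 high above the shelf. Origin on the bench under the shelf middle; x runs from the open front to the plate (roughly to the left, +y of the robot), z up. Shelf front edge at x = -57.5 mm, plate front face at x = +57.5.
- seat (a point): Point on the stand where the shelf's top meets the front face of the back plate, midway along it. Axes as stand.
- carton: Closed rigid carton 110 (x) by 150 (y) by 34 mm (z), 0.2 to 0.4 kg, white label on top. Starts flat on the shelf, long edges (y) roughly parallel to the back plate, far edge 20 to 45 mm from the plate, near edge overhanging the shelf front by 15 to 40 mm. Origin: centre of the underside; x initially towards the plate, z up. Standing on a long edge, x is vertical.
- carton_mid (a point): Centre of the carton's volume, 17 mm above its underside. Axes as carton.
- tub: Clear open plastic tub, 130 x 170 x 65 mm high, loose; origin at the centre of its underside. A bystander.
- box: Small closed cardboard box, 90 x 75 x 60 mm high, loose; origin at the centre of its underside. A bystander.
Things that resemble listed ones, but are neither listed nor needed, are in the scene too. Leave any red look-alike of the carton alone.

How it is judged:
At the end, for the whole second after the job is handed in: Carton at rest on the shelf on a long edge, upright within 0.08 rad, broad face against the back plate (its centre 10 to 25 mm in front of it, 17 is flush; parallel within 0.15 rad), centre 49 to 61 mm above the shelf and within 37 mm of the middle of the plate ((angle between carton's own x axis and vertical below 0.08 rad or angle between carton's own x axis and vertical above 3.0616 rad) and x of carton_mid in the frame of seat between -0.025 and -0.01 m and z of carton_mid in the frame of seat between 0.049 and 0.061 m and y of carton_mid in the frame of seat between -0.037 and 0.037 m and angle between the z axis of carton and the x axis of seat, either way round below 0.15 rad and linear speed of carton below 0.02 m/s and angular speed of carton below 0.1 rad/s); the robot touches nothing.
It fails at once if the carton is lifted clear of the shelf (its centre more than 78 mm above the shelf; tipping needs 58 mm) (z of carton_mid in the frame of seat above 0.078 m).
It fails at once if the tub is pushed more than 25 mm (distance of tub from where it was at the start of the episode above 0.025 m).
It fails at once if the small box is pushed more than 25 mm (distance of box from where it was at the start of the episode above 0.025 m).
It also fails if it takes over 51 s, if anything falls off the work surface, if the arm or the gripper's body presses on something with over 40 N, if the wrist force passes 120 N, or if a joint passes its speed limit or range.

## Working session

There is one attempt and no reset: what is moved stays moved. The work goes in short steps, Python scripts to look and compute and a shell command to move; the robot and the scene stay as the last step left them, time stands still between calls to the robot, and variables do not carry over. Pictures are saved under pics/ and viewed, at most 10 in all, crops included, and the job is handed in when it is done.

```bash
mkdir -p pics; ls; cat > h.py <<'E'
import numpy as np,cv2
from rig import manip
def save(n,f):
    im=manip.get_image(n); cv2.imwrite(f'pics/{f}.png',im['pixels']); np.savez(f'pics/{f}.npz',**im); return im
def pts(f,uv):
    d=np.load(f'pics/{f}.npz'); o=[]
    for u,v in uv:
        z=np.median(d['depth'][v-1:v+2,u-1:u+2]); p=d['pose']@[(u-d['cx'])/d['fx']*z,(v-d['cy'])/d['fy']*z,z,1]; o.append(p[:3])
    return np.array(o)
E
python3 - <<'E'
from h import *
save('scene','s0');save('top','t0')
s=manip.get_state();print(s,manip.grip_point_offset)
E
```

```text
pics
{'clock': 0.1, 'qpos': array([-1.36897617e+00,  2.76533472e-01,  1.50601112e+00, -1.48490427e-05,
        1.36072807e+00, -1.21021767e-01]), 'qd': array([ 0.00063491, -0.00088905, -0.00254178,  0.00141043, -0.00033952,
       -0.00151549]), 'effort': array([ 1.34243885e-03, -4.17701519e+01, -2.46404278e+01, -2.14468769e-04,
        5.74462465e-03, -7.88505815e-06]), 'position': array([ 0.18230658, -0.54482461,  0.23052342]), 'ee_rot': array([-8.39026462e-04,  9.86999304e-01,  1.60722333e-01, -4.11803757e-05]), 'contact_force': array([-1.13165738,  0.31482425,  0.79004701]), 'moment': array([-0.01648313,  0.04394423, -0.04287247]), 'gripper_force': 0.0, 'width': 0.0854782699059089} 0.0187
```

View pics/s0.png

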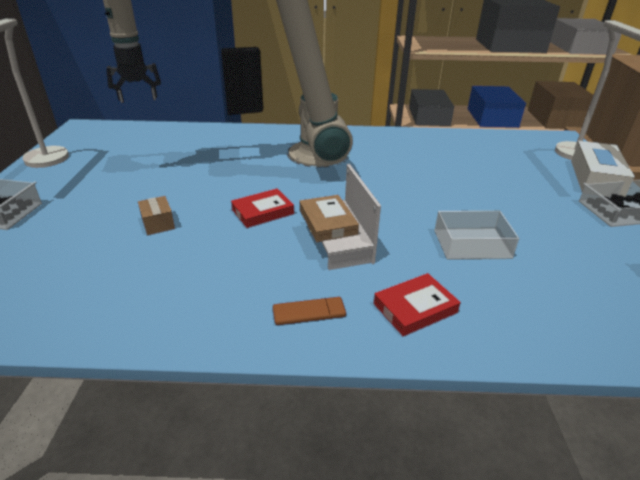

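View pics/t0.png

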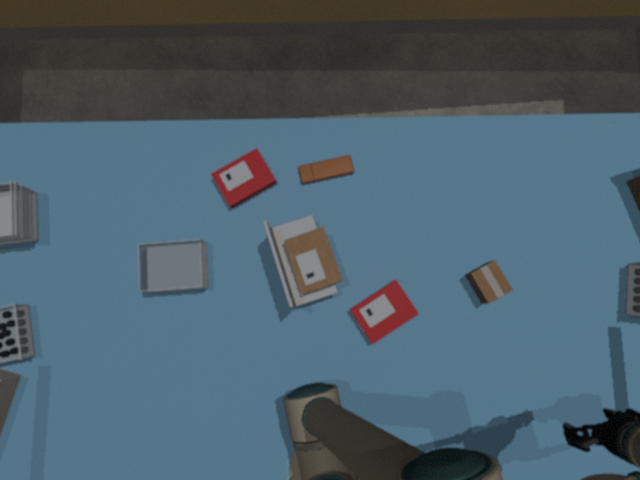

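The scene picture shows the brown carton on the white stand at about (330,218). The top picture shows it at (312,260), with the plate on its left from (267,222) to (292,305). Possible mix-ups in the top view are the red cartons at (243,178) and (383,312), the brown bar at (326,169) and the small box at (488,283). I choose the brown one on the shelf and check it in a crop.

```bash
python3 - <<'E'
from h import *
im=cv2.imread('pics/t0.png')[200:350,240:440]
cv2.imwrite('pics/c0.png',cv2.resize(im,None,fx=4,fy=4,interpolation=cv2.INTER_CUBIC))
d=np.load('pics/t0.npz');print(d['fx'],d['pose'].round(3))
# height mask: stand/carton region points
vv,uu=np.mgrid[200:320,255:350]; z=d['depth'][200:320,255:350]
P=np.stack([(uu-d['cx'])/d['fx']*z,(vv-d['cy'])/d['fy']*z,z,np.ones_like(z)],-1)@d['pose'].T
h=P[...,2]
for lo,hi in((.05,.07),(.085,.102),(.155,.185)):
    m=(h>lo)&(h<hi); q=P[m][:,:2].astype(np.float32); r=cv2.minAreaRect(q)
    print(lo,m.sum(),np.median(h[m]),r,cv2.boxPoints(r).round(3).tolist())
for n,uv in dict(box=(488,283),red=(383,312),tub=(172,265)).items(): print(n,pts('t0',[uv]).round(3))
E
```

```text
444.78611367547734 [[-1.000e-02 -9.910e-01  1.370e-01  4.330e-01]
 [-1.000e+00  1.200e-02  1.400e-02 -1.000e-03]
 [-1.600e-02 -1.370e-01 -9.900e-01  1.241e+00]
 [ 0.000e+00  0.000e+00  0.000e+00  1.000e+00]]
0.05 1554 0.059140003584633005 ((0.552850067615509, 0.05423731729388237), (0.22037500143051147, 0.1333845555782318), 17.506317138671875) [[0.42800000309944153, 0.08500000089406967], [0.46799999475479126, -0.0430000014603138], [0.6779999732971191, 0.024000000208616257], [0.6380000114440918, 0.1509999930858612]]
0.085 2469 0.09323956869085515 ((0.5565108060836792, 0.053806569427251816), (0.2109922170639038, 0.13618499040603638), 17.516733169555664) [[0.4350000023841858, 0.08699999749660492], [0.47600001096725464, -0.0430000014603138], [0.6779999732971191, 0.020999999716877937], [0.6370000243186951, 0.15000000596046448]]
0.155 344 0.16876970901393418 ((0.5315748453140259, 0.11971396207809448), (0.2188173532485962, 0.011217585764825344), 17.38838005065918) [[0.42500001192092896, 0.09200000017881393], [0.42899999022483826, 0.0820000022649765], [0.6380000114440918, 0.1469999998807907], [0.6340000033378601, 0.15800000727176666]]
box [[ 0.483 -0.422  0.058]]
red [[ 0.409 -0.147  0.035]]
tub [[0.544 0.436 0.004]]
```

View pics/c0.png

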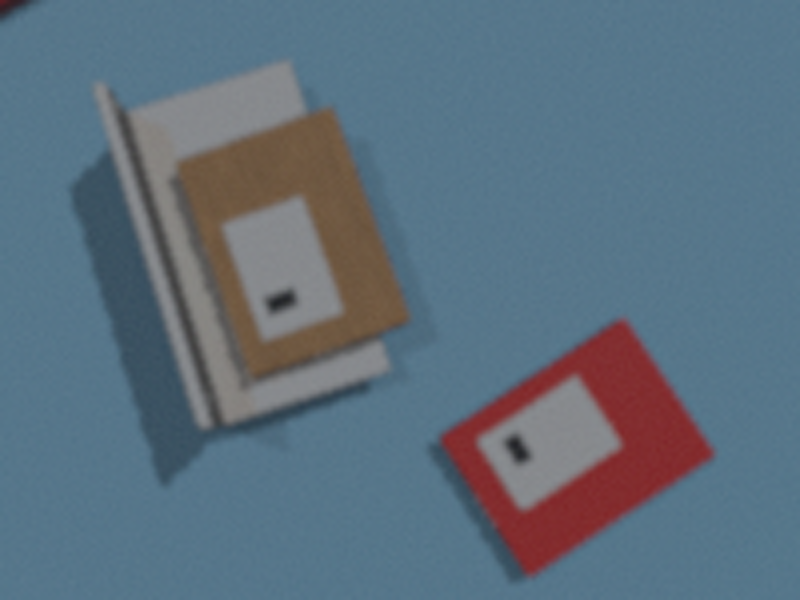

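The crop shows the brown carton with corners at (178,160), (332,108), (410,320) and (252,377). The label is on top, the shelf is visible at both ends and the near edge overhangs the front. The red look-alike is well clear to the lower right. My plan is to grip the overhanging edge with the tool horizontal, roll it up about the far edge, release it, and push it flush.

```bash
python3 - <<'E'
from h import *
d=np.load('pics/t0.npz')
def plane(uv,h):
    o=[]
    for u,v in uv:
        r=d['pose'][:3,:3]@[(u-d['cx'])/d['fx'],(v-d['cy'])/d['fy'],1]; t=d['pose'][:3,3]; o.append((t+r*(h-t[2])/r[2])[:2])
    return np.array(o)
f=lambda L:[(240+u/4,200+v/4) for u,v in L]
C=plane(f([(178,160),(332,108),(410,320),(252,377)]),.094)
S=plane(f([(292,62),(390,370)]),.06)   # shelf front corners
T=plane(f([(97,84),(200,428)]),.17) # plate top
a=np.deg2rad(17.4); n=np.array([-np.sin(a),np.cos(a)]); e=np.array([np.cos(a),np.sin(a)])
face=np.array([.5316,.1197])-.004*n
for N,X in(('C',C),('S',S),('T',T)):
    print(N,X.round(3).tolist(),'n',((X-face)@n).round(4),'e',((X-face)@e).round(4))
c=C.mean(0);print(face,c,(c-face)@n,(c-face)@e)
print('sizes',[np.linalg.norm(C[i]-C[i-1]).round(3) for i in range(4)])
for i in range(4): v=C[i]-C[i-1]; print(np.rad2deg(np.arctan2(v[1],v[0])))
E
```

```text
C [[0.599, 0.112], [0.632, 0.011], [0.493, -0.038], [0.457, 0.064]] n [-0.0238 -0.1299 -0.1349 -0.0271] e [ 0.0614  0.0629 -0.0842 -0.0875]
S [[0.669, 0.038], [0.462, -0.025]] n [-0.1154 -0.1135] e [ 0.1071 -0.11  ]
T [[0.635, 0.154], [0.426, 0.091]] n [0.0057 0.008 ] e [ 0.1091 -0.1096]
[0.53279616 0.11588304] [0.54510797 0.03704519] -0.07891198802205375 -0.011827308027408999
sizes [np.float64(0.149), np.float64(0.106), np.float64(0.147), np.float64(0.108)]
18.685533475650956
-71.79792181462757
-160.66580565775183
109.16314955465674
```

```bash
python3 -m pendant '[{"jaw":1,"tx":20,"ty":20,"tz":2,"ax":20,"ay":7},{"jaw":1,"tx":20,"ty":20,"tz":2,"ax":40,"ay":14},{"jaw":1,"tx":40,"ty":36,"tz":0,"ax":60,"ay":21},{"jaw":1,"tx":40.7,"ty":43,"tz":0,"ax":85.3,"ay":28.7},{"jaw":1,"tx":40.7,"ty":43,"tz":0,"ax":85.3,"ay":28.7},{"jaw":1,"tx":40.7,"ty":43,"tz":0,"ax":85.3,"ay":28.7},{"jaw":1,"tx":40.7,"ty":43,"tz":0,"ax":85.3,"ay":28.7},{"jaw":1,"tx":40.7,"ty":43,"tz":0,"ax":85.3,"ay":28.7},{"jaw":1,"tx":40.7,"ty":43,"tz":0,"ax":85.3,"ay":28.7},{"jaw":1,"tx":40.7,"ty":43,"tz":0,"ax":85.3,"ay":28.7}]' 80; cat >>h.py <<'E'
from scipy.spatial.transform import Rotation as R
def st():
    s=manip.get_state();q=s['ee_rot'];r=R.from_quat(q[[1,2,3,0]]).as_matrix()
    print(s['clock'],s['position'].round(4),'y',r[:,1].round(3),'z',r[:,2].round(3),'q',s['qpos'].round(2),'F',s['contact_force'].round(1),s['width'].round(4),s['gripper_force'])
E
python3 -c "from h import *;st()"
```

```text
invalid input at $[0]: expected keys jaw, tx, ty, tz, ax, ay, az
Traceback (most recent call last):
  File "h.py", line 13, in st
    print(s['clock'],s['position'].round(4),'y',r[:,1].round(3),'z',r[:,2].round(3),'q',s['qpos'].round(2),'F',s['contact_force'].round(1),s['width'].round(4),s['gripper_force'])
                                                                                                                                           ^^^^^^^^^^^^^^^^
AttributeError: 'float' object has no attribute 'round'
```

```bash
sed -i "s/s\['width'\].round(4)/round(s['width'],4)/" h.py; python3 -m pendant '[{"jaw":1,"tx":20,"ty":20,"tz":2,"ax":20,"ay":7,"az":0},{"jaw":1,"tx":20,"ty":20,"tz":2,"ax":40,"ay":14,"az":0},{"jaw":1,"tx":40,"ty":36,"tz":0,"ax":60,"ay":21,"az":0},{"jaw":1,"tx":40.7,"ty":43,"tz":0,"ax":85.3,"ay":28.7,"az":0},{"jaw":1,"tx":40.7,"ty":43,"tz":0,"ax":85.3,"ay":28.7,"az":0},{"jaw":1,"tx":40.7,"ty":43,"tz":0,"ax":85.3,"ay":28.7,"az":0},{"jaw":1,"tx":40.7,"ty":43,"tz":0,"ax":85.3,"ay":28.7,"az":0},{"jaw":1,"tx":40.7,"ty":43,"tz":0,"ax":85.3,"ay":28.7,"az":0},{"jaw":1,"tx":40.7,"ty":43,"tz":0,"ax":85.3,"ay":28.7,"az":0},{"jaw":1,"tx":40.7,"ty":43,"tz":0,"ax":85.3,"ay":28.7,"az":0}]' 80; python3 -c "from h import *;st()"
```

```text
clock: 1.35
position: [0.5909, -0.1124, 0.2281]
ee_rot: [0.699, -0.696, -0.113, 0.117]
contact_force: [-0.8, -0.9, -0.4]
width: 0.0855
gripper_force: 0.0
1.35 [ 0.5909 -0.1124  0.2281] y [-0.007  0.003 -1.   ] z [-0.321  0.947  0.005] q [-0.66  0.96  1.17  0.91  2.36  0.74] F [-0.8 -0.9 -0.4] 0.0855 0.0
```

```bash
python3 -m pendant '[{"jaw":1,"tx":0,"ty":0.5,"tz":-5,"ax":0,"ay":0,"az":0},{"jaw":1,"tx":0,"ty":1,"tz":-10,"ax":0,"ay":0,"az":0},{"jaw":1,"tx":0,"ty":1,"tz":-13,"ax":0,"ay":0,"az":0},{"jaw":1,"tx":0,"ty":1,"tz":-15.1,"ax":0,"ay":0,"az":0},{"jaw":1,"tx":0,"ty":1,"tz":-15.1,"ax":0,"ay":0,"az":0},{"jaw":1,"tx":0,"ty":1,"tz":-15.1,"ax":0,"ay":0,"az":0}]'; python3 -c "
from h import *;st();save('wrist','w1');i=save('scene','s1')['pixels'][130:300,220:440]
cv2.imwrite('pics/s1c.png',cv2.resize(i,None,fx=3,fy=3))"
```

```text
clock: 2.1
position: [0.5897, -0.106, 0.0816]
ee_rot: [-0.697, 0.698, 0.114, -0.114]
contact_force: [0.3, -0.5, 0.1]
width: 0.0855
gripper_force: 0.0
2.1 [ 0.5897 -0.106   0.0816] y [ 0.    -0.001 -1.   ] z [-0.319  0.948 -0.001] q [-0.65  1.12  1.2   0.78  2.22  0.55] F [ 0.3 -0.5  0.1] 0.0855 0.0
```

View pics/s1c.png

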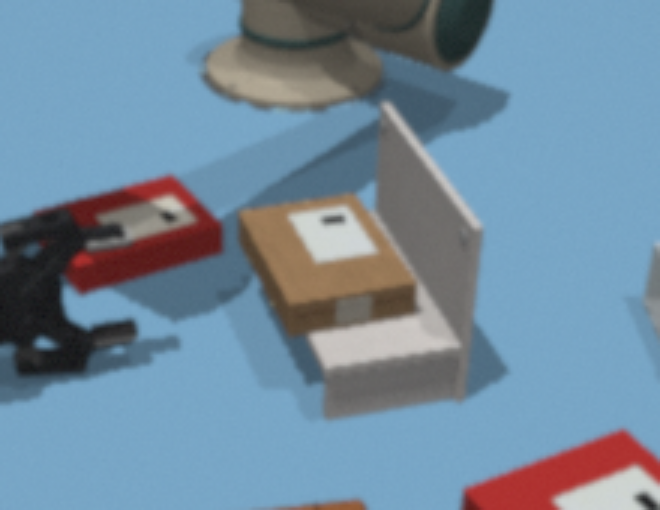

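View pics/w1.png

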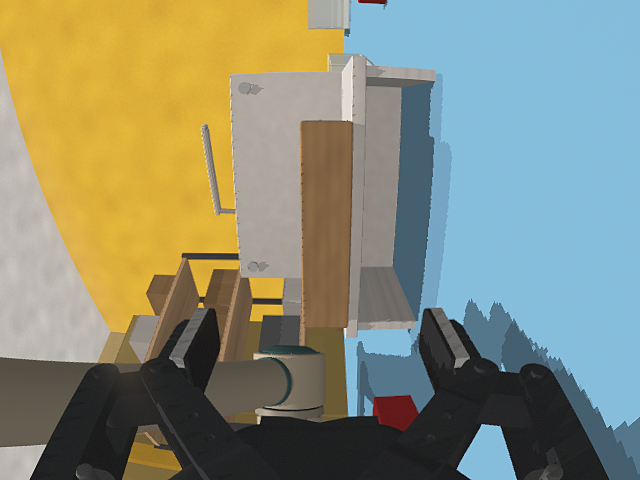

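The scene crop shows the open jaws, at (110,235) and (110,335), straddling the carton's height. The red carton is not touched. The wrist view shows the carton's front face at (327,225) lying between the fingers.

```bash
python3 -m pendant '[{"jaw":1,"tx":-0.7,"ty":2,"tz":-0.35,"ax":0,"ay":0,"az":0},{"jaw":1,"tx":-1.7,"ty":5,"tz":-0.35,"ax":0,"ay":0,"az":0},{"jaw":1,"tx":-2.7,"ty":8,"tz":-0.35,"ax":0,"ay":0,"az":0},{"jaw":1,"tx":-3.2,"ty":9.5,"tz":-0.35,"ax":0,"ay":0,"az":0},{"jaw":1,"tx":-3.5,"ty":10.5,"tz":-0.35,"ax":0,"ay":0,"az":0},{"jaw":1,"tx":-3.5,"ty":10.5,"tz":-0.35,"ax":0,"ay":0,"az":0},{"jaw":1,"tx":-3.5,"ty":10.5,"tz":-0.35,"ax":0,"ay":0,"az":0}]'; python3 -c "
from h import *;st();i=save('wrist','w2')['pixels']
cv2.imwrite('pics/w2c.png',cv2.resize(i,None,fx=1,fy=1))"
```

```text
clock: 3.08
position: [0.5548, -0.0011, 0.0767]
ee_rot: [-0.697, 0.698, 0.114, -0.114]
contact_force: [-0.7, -0.2, -0.1]
width: 0.0855
gripper_force: 0.0
3.075 [ 0.5548 -0.0011  0.0767] y [-0.001 -0.001 -1.   ] z [-0.318  0.948 -0.001] q [-0.57  1.05  1.44  0.79  2.06  0.44] F [-0.7 -0.2 -0.1] 0.0855 0.0
```

View pics/w2c.png

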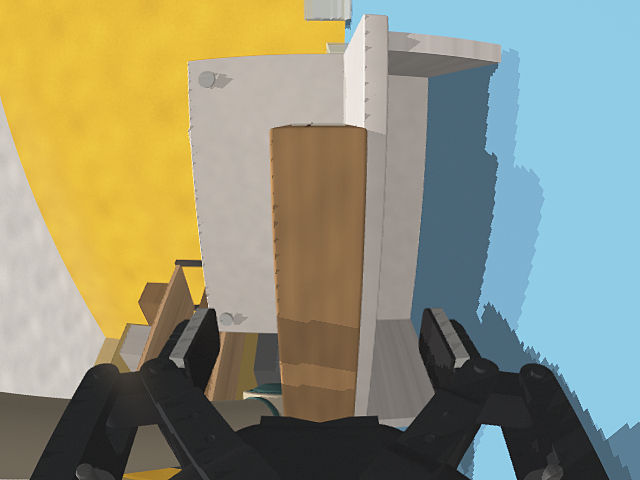

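The carton's front face, from (275,130) to (360,400), sits between the two pads with the tool square to it. Now I close the gripper.

```bash
python3 -m pendant '[{"jaw":-1,"tx":0,"ty":0,"tz":0,"ax":0,"ay":0,"az":0},{"jaw":-1,"tx":0,"ty":0,"tz":0,"ax":0,"ay":0,"az":0},{"jaw":-1,"tx":0,"ty":0,"tz":0,"ax":0,"ay":0,"az":0},{"jaw":-1,"tx":0,"ty":0,"tz":0,"ax":0,"ay":0,"az":0},{"jaw":-1,"tx":0,"ty":0,"tz":0,"ax":0,"ay":0,"az":0},{"jaw":-1,"tx":0,"ty":0,"tz":0,"ax":0,"ay":0,"az":0},{"jaw":-1,"tx":0,"ty":0,"tz":0,"ax":0,"ay":0,"az":0},{"jaw":-1,"tx":0,"ty":0,"tz":0,"ax":0,"ay":0,"az":0}]' 80; python3 -c "
from h import *;st()"
```

```text
clock: 4.12
position: [0.5544, -0.0004, 0.0771]
ee_rot: [0.698, -0.698, -0.114, 0.115]
contact_force: [0.7, -3.0, 1.6]
width: 0.0318
gripper_force: 84.0
4.125 [ 5.544e-01 -4.000e-04  7.710e-02] y [-0.001 -0.    -1.   ] z [-0.319  0.948  0.   ] q [-0.57  1.05  1.45  0.79  2.06  0.44] F [ 0.7 -3.   1.6] 0.0318 83.96044492721558
```

```bash
python3 -m pendant '[{"jaw":-1,"tx":-0.1,"ty":0.33,"tz":1.37,"ax":-7.1,"ay":-2.4,"az":0},{"jaw":-1,"tx":-0.23,"ty":0.73,"tz":2.5,"ax":-14.2,"ay":-4.8,"az":0},{"jaw":-1,"tx":-0.38,"ty":1.2,"tz":3.6,"ax":-21.3,"ay":-7.2,"az":0},{"jaw":-1,"tx":-0.54,"ty":1.7,"tz":4.6,"ax":-28.4,"ay":-9.6,"az":0},{"jaw":-1,"tx":-0.72,"ty":2.3,"tz":5.5,"ax":-35.5,"ay":-12,"az":0},{"jaw":-1,"tx":-0.9,"ty":2.9,"tz":6.3,"ax":-42.6,"ay":-14.4,"az":0},{"jaw":-1,"tx":-0.9,"ty":2.9,"tz":6.3,"ax":-42.6,"ay":-14.4,"az":0}]'; python3 -c "
from h import *;st();i=save('scene','s2')['pixels'][100:300,240:440]
cv2.imwrite('pics/s2c.png',cv2.resize(i,None,fx=3,fy=3))"
```

```text
clock: 5.0
position: [0.5453, 0.0299, 0.1415]
ee_rot: [-0.376, 0.912, 0.151, -0.06]
contact_force: [-0.6, 0.1, -2.8]
width: 0.0318
gripper_force: 83.4
5.0 [0.5453 0.0299 0.1415] y [ 0.23  -0.671 -0.705] z [-0.224  0.668 -0.71 ] q [-0.43  0.55  1.57  0.54  1.61  0.66] F [-0.6  0.1 -2.8] 0.0318 83.44722390174866
```

View pics/s2c.png

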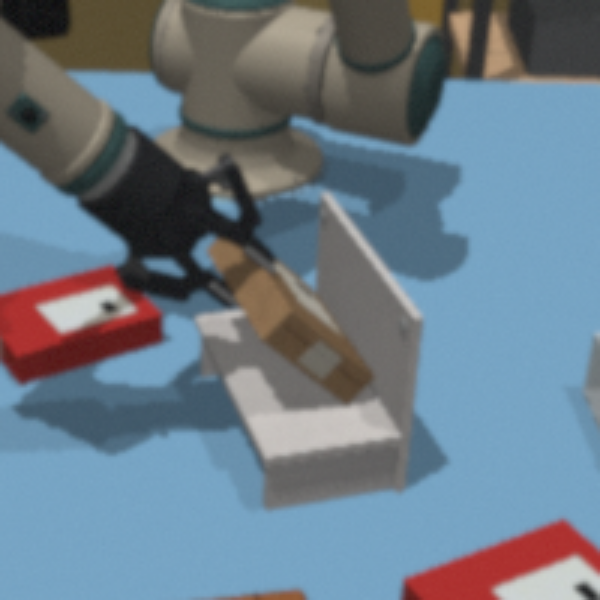

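The scene crop shows the carton at about 45°. Its lower edge is on or near the shelf at (360,395), clear of the plate, and the grip holds at its top edge (235,260).

```bash
python3 -m pendant '[{"jaw":-1,"tx":-0.21,"ty":0.68,"tz":0.63,"ax":-7.1,"ay":-2.4,"az":0},{"jaw":-1,"tx":-0.43,"ty":1.37,"tz":1.14,"ax":-14.2,"ay":-4.8,"az":0},{"jaw":-1,"tx":-0.66,"ty":2.12,"tz":1.48,"ax":-21.3,"ay":-7.2,"az":0},{"jaw":-1,"tx":-0.9,"ty":2.88,"tz":1.67,"ax":-28.4,"ay":-9.6,"az":0},{"jaw":-1,"tx":-1.14,"ty":3.65,"tz":1.69,"ax":-35.5,"ay":-12,"az":0},{"jaw":-1,"tx":-1.4,"ty":4.45,"tz":1.55,"ax":-42.6,"ay":-14.4,"az":0},{"jaw":-1,"tx":-1.4,"ty":4.45,"tz":1.55,"ax":-42.6,"ay":-14.4,"az":0},{"jaw":-1,"tx":-1.4,"ty":4.45,"tz":1.45,"ax":-42.6,"ay":-14.4,"az":0},{"jaw":-1,"tx":-1.4,"ty":4.45,"tz":1.45,"ax":-42.6,"ay":-14.4,"az":0}]'; python3 -c "
from h import *;st();i=save('scene','s3')['pixels'][100:300,240:440]
cv2.imwrite('pics/s3c.png',cv2.resize(i,None,fx=3,fy=3))"
```

```text
clock: 6.18
position: [0.5301, 0.0751, 0.1545]
ee_rot: [-0.004, 0.987, 0.161, -0.002]
contact_force: [-6.8, 5.5, 14.6]
width: 0.0319
gripper_force: 87.1
6.175 [0.5301 0.0751 0.1545] y [ 0.318 -0.948 -0.009] z [-0.005  0.008 -1.   ] q [0.01 0.27 1.71 0.01 1.16 1.25] F [-6.8  5.5 14.6] 0.0319 87.07692995318212
```

View pics/s3c.png

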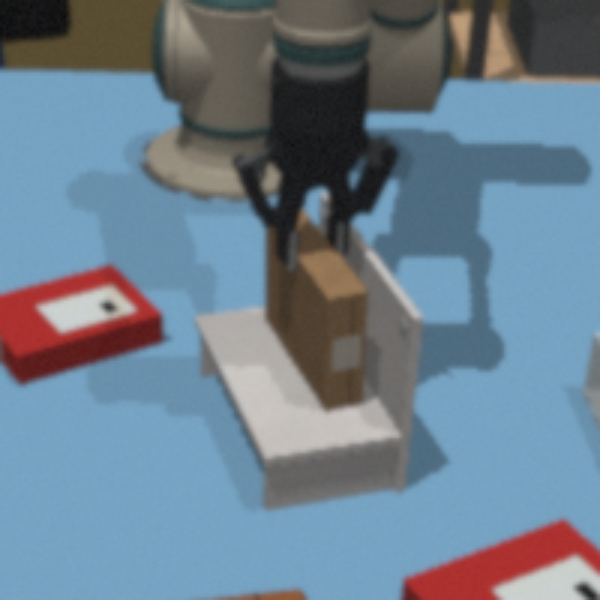

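The carton stands on its long edge on the shelf, with the rear finger in the gap to the plate (345,240). The upward force of 14.6 N confirms that it rests on the shelf. I release slightly and lift straight up.

```bash
python3 -m pendant '[{"jaw":0.0,"tx":0,"ty":0,"tz":0,"ax":0,"ay":0,"az":0},{"jaw":0.0,"tx":0,"ty":0,"tz":0,"ax":0,"ay":0,"az":0},{"jaw":0.0,"tx":0,"ty":0,"tz":0,"ax":0,"ay":0,"az":0},{"jaw":0.0,"tx":0,"ty":0,"tz":0,"ax":0,"ay":0,"az":0},{"jaw":0.0,"tx":0,"ty":0,"tz":1,"ax":0,"ay":0,"az":0},{"jaw":0.0,"tx":0,"ty":0,"tz":3,"ax":0,"ay":0,"az":0},{"jaw":0.0,"tx":0,"ty":0,"tz":6,"ax":0,"ay":0,"az":0},{"jaw":0.0,"tx":0,"ty":0,"tz":9,"ax":0,"ay":0,"az":0},{"jaw":0.0,"tx":0,"ty":0,"tz":9,"ax":0,"ay":0,"az":0}]'; python3 - <<'E'
from h import *;st();save('top','t4');i=save('scene','s4')['pixels'][100:300,240:440]
cv2.imwrite('pics/s4c.png',cv2.resize(i,None,fx=3,fy=3))
E
```

```text
clock: 7.35
position: [0.5332, 0.0731, 0.2477]
ee_rot: [0.0, 0.987, 0.161, 0.004]
contact_force: [0.2, -0.3, -0.0]
width: 0.0425
gripper_force: 0.0
7.35 [0.5332 0.0731 0.2477] y [ 0.319 -0.948  0.001] z [ 0.008  0.001 -1.   ] q [0.01 0.21 1.56 0.   1.37 1.25] F [ 0.2 -0.3 -0. ] 0.0425 0.0
```

View pics/s4c.png

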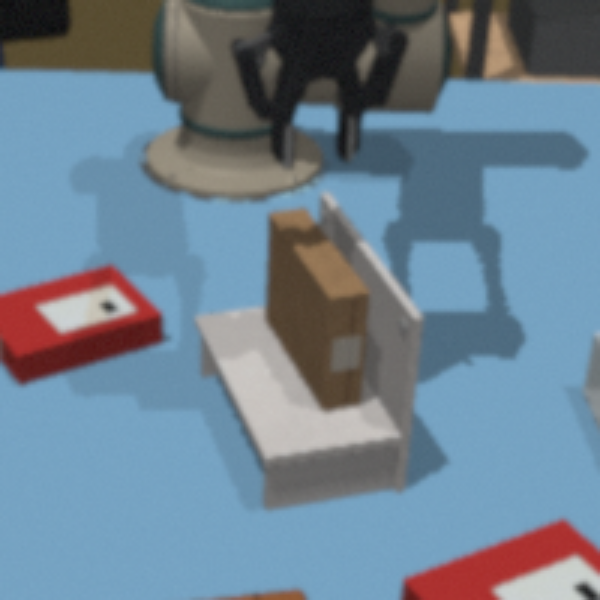

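The carton stands free on the shelf, from (270,215) to (365,405), with a gap of about 20 mm to the plate. I now push it low with closed, tilted fingers.

```bash
python3 -m pendant '[{"jaw":-1,"tx":0.6,"ty":-2,"tz":0,"ax":9.5,"ay":3.2,"az":0},{"jaw":-1,"tx":1.2,"ty":-4,"tz":0,"ax":19,"ay":6.4,"az":0},{"jaw":-1,"tx":1.9,"ty":-6,"tz":0,"ax":28.5,"ay":9.6,"az":0},{"jaw":-1,"tx":2.55,"ty":-8.1,"tz":0,"ax":37.9,"ay":12.8,"az":0},{"jaw":-1,"tx":2.55,"ty":-8.1,"tz":0,"ax":37.9,"ay":12.8,"az":0},{"jaw":-1,"tx":2.55,"ty":-8.1,"tz":-4,"ax":37.9,"ay":12.8,"az":0},{"jaw":-1,"tx":2.55,"ty":-8.1,"tz":-8,"ax":37.9,"ay":12.8,"az":0},{"jaw":-1,"tx":2.55,"ty":-8.1,"tz":-12,"ax":37.9,"ay":12.8,"az":0},{"jaw":-1,"tx":2.55,"ty":-8.1,"tz":-16,"ax":37.9,"ay":12.8,"az":0},{"jaw":-1,"tx":2.55,"ty":-8.1,"tz":-16,"ax":37.9,"ay":12.8,"az":0}]' 20; python3 - <<'E'
from h import *;st()
p=manip.get_state()['position'][:2]-[.5328,.1159];a=np.deg2rad(17.3)
print('n',p@[-np.sin(a),np.cos(a)],'e',p@[np.cos(a),np.sin(a)])
E
```

```text
clock: 8.7
position: [0.5545, -0.0061, 0.0824]
ee_rot: [-0.339, 0.927, 0.151, -0.058]
contact_force: [-0.4, 0.1, 1.0]
width: -0.0
gripper_force: 0.0
8.7 [ 0.5545 -0.0061  0.0824] y [ 0.24  -0.724 -0.647] z [-0.21   0.611 -0.763] q [-0.45  0.61  1.58  0.48  1.5   0.63] F [-0.4  0.1  1. ] -0.0 0.0
n -0.12293700730406874 e -0.015521365569931882
```

```bash
python3 -m pendant '[{"jaw":-1,"tx":-0.6,"ty":1.9,"tz":0.5,"ax":0,"ay":0,"az":0},{"jaw":-1,"tx":-1.2,"ty":3.8,"tz":0.5,"ax":0,"ay":0,"az":0},{"jaw":-1,"tx":-1.5,"ty":4.8,"tz":0.5,"ax":0,"ay":0,"az":0},{"jaw":-1,"tx":-1.6,"ty":5.2,"tz":0.5,"ax":0,"ay":0,"az":0},{"jaw":-1,"tx":-1.7,"ty":5.5,"tz":0.5,"ax":0,"ay":0,"az":0},{"jaw":-1,"tx":-1.8,"ty":5.8,"tz":0.5,"ax":0,"ay":0,"az":0},{"jaw":-1,"tx":-1.9,"ty":6.1,"tz":0.5,"ax":0,"ay":0,"az":0},{"jaw":-1,"tx":-2.0,"ty":6.4,"tz":0.5,"ax":0,"ay":0,"az":0},{"jaw":-1,"tx":-2.1,"ty":6.7,"tz":0.5,"ax":0,"ay":0,"az":0},{"jaw":-1,"tx":-2.1,"ty":6.7,"tz":0.5,"ax":0,"ay":0,"az":0}]'; cat > k.py <<'E'
from h import *;st()
p=manip.get_state()['position'][:2]-[.5328,.1159];a=np.deg2rad(17.3)
nn=np.array([-np.sin(a),np.cos(a)]);ee=np.array([np.cos(a),np.sin(a)])
print('n',p@nn,'e',p@ee)
d=manip.get_image('top');vv,uu=np.mgrid[190:330,240:360]; z=d['depth'][190:330,240:360]
P=(np.stack([(uu-d['cx'])/d['fx']*z,(vv-d['cy'])/d['fy']*z,z,np.ones_like(z)],-1)@d['pose'].T)[(z>0)]
m=(P[:,2]>.16)&(P[:,2]<.18); q=P[m][:,:2]-[.5328,.1159]; N=q@nn;E=q@ee
for lo in np.arange(-.11,.11,.02):
    s=(E>=lo)&(E<lo+.02)&(N>-.1)&(N<.02)
    if s.sum(): print(lo.round(2),np.sort(N[s]).round(3)[[0,1,-1]], s.sum())
E
python3 k.py
```

```text
clock: 9.95
position: [0.5361, 0.059, 0.0893]
ee_rot: [-0.338, 0.927, 0.151, -0.055]
contact_force: [0.3, -1.2, -0.2]
width: 0.0
gripper_force: 0.5
9.95 [0.5361 0.059  0.0893] y [ 0.244 -0.726 -0.643] z [-0.204  0.61  -0.766] q [-0.37  0.55  1.67  0.52  1.43  0.66] F [ 0.3 -1.2 -0.2] 0.0 0.45974020737048704
n -0.05526286704452151 e -0.013778717146382008
-0.11 [-0.002 -0.001  0.009] 29
-0.09 [-0.051 -0.051  0.009] 122
-0.07 [-0.051 -0.051  0.009] 149
-0.05 [-0.098 -0.051  0.009] 143
-0.03 [-0.099 -0.099  0.009] 162
-0.01 [-0.099 -0.098  0.009] 151
0.01 [-0.049 -0.049  0.009] 146
0.03 [-0.049 -0.048  0.009] 142
0.05 [-0.048 -0.048  0.01 ] 109
0.07 [0.002 0.002 0.01 ] 29
0.09 [-0.001  0.002  0.009] 29
```

```bash
python3 -m pendant '[{"jaw":-1,"tx":-0.1,"ty":0.3,"tz":0,"ax":0,"ay":0,"az":0},{"jaw":-1,"tx":-0.2,"ty":0.6,"tz":0,"ax":0,"ay":0,"az":0},{"jaw":-1,"tx":-0.3,"ty":0.85,"tz":0,"ax":0,"ay":0,"az":0},{"jaw":-1,"tx":-0.35,"ty":1.1,"tz":0,"ax":0,"ay":0,"az":0},{"jaw":-1,"tx":-0.4,"ty":1.3,"tz":0,"ax":0,"ay":0,"az":0},{"jaw":-1,"tx":-0.4,"ty":1.3,"tz":0,"ax":0,"ay":0,"az":0}]'; python3 k.py
```

```text
clock: 10.75
position: [0.5318, 0.0724, 0.0893]
ee_rot: [-0.338, 0.927, 0.151, -0.055]
contact_force: [0.7, -0.9, -0.4]
width: 0.0
gripper_force: 0.5
10.75 [0.5318 0.0724 0.0893] y [ 0.244 -0.725 -0.644] z [-0.205  0.61  -0.765] q [-0.35  0.54  1.69  0.53  1.42  0.67] F [ 0.7 -0.9 -0.4] 0.0 0.471465802329476
n -0.04119993799906887 e -0.013918387468291965
-0.11 [-0.002 -0.001  0.009] 31
-0.09 [-0.037 -0.036  0.009] 126
-0.07 [-0.036 -0.036  0.009] 148
-0.05 [-0.098 -0.095  0.009] 154
-0.03 [-0.097 -0.092  0.009] 173
-0.01 [-0.092 -0.091  0.009] 157
0.01 [-0.035 -0.035  0.009] 146
0.03 [-0.035 -0.035  0.009] 142
0.05 [-0.035 -0.035  0.009] 112
0.07 [0.002 0.002 0.01 ] 28
0.09 [-0.001  0.002  0.01 ] 28
```

Another 3–5 mm, until the force rises.

```bash
python3 -m pendant '[{"jaw":-1,"tx":-0.05,"ty":0.15,"tz":0,"ax":0,"ay":0,"az":0},{"jaw":-1,"tx":-0.1,"ty":0.3,"tz":0,"ax":0,"ay":0,"az":0},{"jaw":-1,"tx":-0.1,"ty":0.3,"tz":0,"ax":0,"ay":0,"az":0}]'; python3 k.py
```

```text
clock: 11.18
position: [0.5308, 0.0753, 0.0893]
ee_rot: [-0.338, 0.927, 0.151, -0.055]
contact_force: [0.5, -0.5, -0.4]
width: -0.0
gripper_force: 0.5
11.175 [0.5308 0.0753 0.0893] y [ 0.243 -0.726 -0.644] z [-0.205  0.61  -0.765] q [-0.35  0.54  1.69  0.53  1.41  0.67] F [ 0.5 -0.5 -0.4] -0.0 0.48422651016153395
n -0.038139859903979126 e -0.014008948412634021
-0.11 [-0.002 -0.002  0.009] 33
-0.09 [-0.033 -0.033  0.009] 124
-0.07 [-0.033 -0.033  0.009] 146
-0.05 [-0.098 -0.096  0.009] 154
-0.03 [-0.095 -0.094  0.009] 175
-0.01 [-0.091 -0.089  0.01 ] 155
0.01 [-0.033 -0.033  0.009] 143
0.03 [-0.033 -0.032  0.009] 141
0.05 [-0.032 -0.032  0.01 ] 113
0.07 [0.002 0.002 0.01 ] 28
0.09 [-0.    0.    0.01] 30
```

```bash
python3 -m pendant '[{"jaw":-1,"tx":-0.05,"ty":0.15,"tz":0,"ax":0,"ay":0,"az":0},{"jaw":-1,"tx":-0.05,"ty":0.15,"tz":0,"ax":0,"ay":0,"az":0}]';  python3 -m pendant '[{"jaw":-1,"tx":-0.05,"ty":0.15,"tz":0,"ax":0,"ay":0,"az":0},{"jaw":-1,"tx":-0.05,"ty":0.15,"tz":0,"ax":0,"ay":0,"az":0}]'; python3 k.py
```

```text
clock: 11.48
position: [0.5307, 0.0758, 0.0892]
ee_rot: [-0.337, 0.928, 0.152, -0.055]
contact_force: [1.0, -4.7, -0.2]
width: 0.0001
gripper_force: 2.3
clock: 11.72
position: [0.5306, 0.076, 0.0892]
ee_rot: [-0.336, 0.928, 0.152, -0.054]
contact_force: [0.0, -9.7, 3.1]
width: 0.0
gripper_force: 4.6
11.725 [0.5306 0.076  0.0892] y [ 0.245 -0.728 -0.64 ] z [-0.203  0.607 -0.768] q [-0.35  0.54  1.7   0.53  1.41  0.67] F [ 0.  -9.7  3.1] 0.0 4.570348048655433
n -0.037478281147127084 e -0.013928213537730482
-0.11 [-0.001  0.001  0.009] 30
-0.09 [-0.033 -0.032  0.009] 125
-0.07 [-0.033 -0.033  0.009] 142
-0.05 [-0.096 -0.095  0.009] 150
-0.03 [-0.094 -0.089  0.009] 171
-0.01 [-0.091 -0.088  0.009] 156
0.01 [-0.032 -0.032  0.009] 138
0.03 [-0.033 -0.032  0.009] 143
0.05 [-0.032 -0.032  0.01 ] 109
0.07 [0.002 0.002 0.01 ] 30
0.09 [-0.001 -0.     0.01 ] 29
```

The force has risen with no further motion, so the carton is flush. I back off along the approach line, then rise and check.

```bash
python3 -m pendant '[{"jaw":-1,"tx":0.15,"ty":-0.5,"tz":0,"ax":0,"ay":0,"az":0},{"jaw":-1,"tx":0.9,"ty":-3,"tz":0,"ax":0,"ay":0,"az":0},{"jaw":-1,"tx":2.4,"ty":-8,"tz":0,"ax":0,"ay":0,"az":0},{"jaw":-1,"tx":3.3,"ty":-11,"tz":4,"ax":0,"ay":0,"az":0},{"jaw":-1,"tx":3.9,"ty":-13,"tz":9,"ax":0,"ay":0,"az":0},{"jaw":-1,"tx":3.9,"ty":-13,"tz":9,"ax":0,"ay":0,"az":0},{"jaw":-1,"tx":3.9,"ty":-13,"tz":9,"ax":0,"ay":0,"az":0}]'; python3 k.py; python3 - <<'E'
from h import *;i=save('scene','s5')['pixels'][100:300,240:440]
cv2.imwrite('pics/s5c.png',cv2.resize(i,None,fx=3,fy=3))
E
```

```text
clock: 12.65
position: [0.5687, -0.0525, 0.1787]
ee_rot: [-0.338, 0.927, 0.151, -0.055]
contact_force: [0.6, -0.7, 0.4]
width: 0.0
gripper_force: 0.0
12.65 [ 0.5687 -0.0525  0.1787] y [ 0.242 -0.726 -0.644] z [-0.205  0.611 -0.765] q [-0.5   0.55  1.41  0.46  1.72  0.69] F [ 0.6 -0.7  0.4] 0.0 0.0
n -0.17141392478803535 e -0.01581485860885916
-0.11 [-0.002 -0.     0.009] 32
-0.09 [-0.032 -0.032  0.009] 121
-0.07 [-0.033 -0.033  0.009] 145
-0.05 [-0.032 -0.032  0.009] 144
-0.03 [-0.033 -0.032  0.009] 144
-0.01 [-0.033 -0.033  0.009] 145
0.01 [-0.032 -0.032  0.009] 138
0.03 [-0.032 -0.032  0.01 ] 140
0.05 [-0.032 -0.032  0.009] 111
0.07 [0.002 0.002 0.01 ] 26
0.09 [-0.001  0.002  0.01 ] 30
```

View pics/s5c.png

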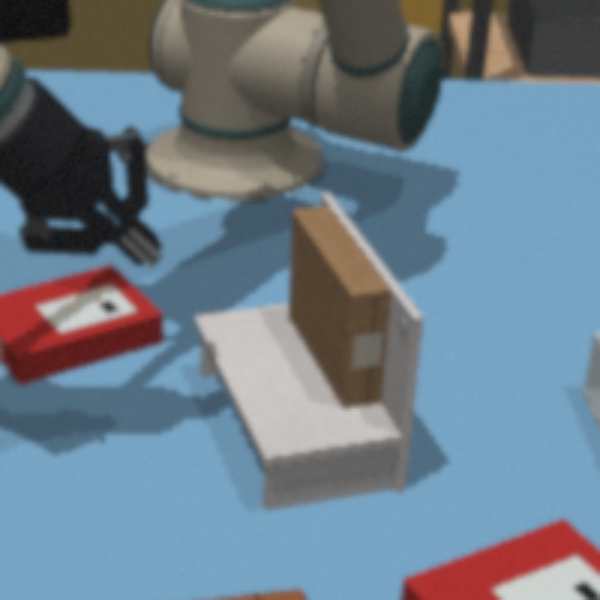

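The carton stands upright and flush against the plate, from (295,210) to (385,400), and the gripper is well clear.

```bash
python3 -c "from rig import manip;print(manip.sign_off())"
```

```text
the job is handed in; nothing more can be done
None
```

I tipped the carton up on the shelf and pushed it flush against the back plate, then handed the job in at about 13 s. It stands upright on a long edge about 12 mm off the plate's middle, the gripper is clear, and the tub and small box were not touched; no verdict was returned.

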